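# Open the wide extraction port fully and start the extractor

## Task

Before sanding, push the damper lever of the wide extraction port from shut, past its half-open notch, all the way to the fully open stop, without forcing it or gripping it. Only when it is fully open, press the button on the remote where it lies, let it spring back, and leave the remote on the bench; the narrow port's lever stays shut and the other things on the bench stay where they are.

Things in the scene. Friction and masses are not known exactly. Their poses are not given: they have to be found in the camera images.
- wide_port: The wide extraction port, bare metal, fixed to the bench: a horizontal pipe 100 mm across with a round bell mouth 120 mm across; behind, an elbow goes down through the bench. 290 mm long, 148 mm high without the lever's tab. Origin on the bench under the lever's vertical pivot axis; x runs from the mouth (x = -140 mm) back along the pipe, z up.
- wide_tab (a point): Centre of the black upright tab at the end of the wide port's lever, 100 mm from the pivot: a flat plate 40 mm long (80 to 120 mm from the pivot), 6 mm thick in the direction of travel, 45 mm high. It stands on the flat lever arm, whose top is 22.5 mm below this point; a quadrant plate with three notches lies just under the arm. The point's x points to the pivot, z up.
- narrow_port: The narrow extraction port, bare metal, fixed to the bench: a horizontal pipe 63 mm across with a round bell mouth 84 mm across; behind, an elbow goes down through the bench. 290 mm long, 116 mm high without the lever's tab. Origin on the bench under the lever's vertical pivot axis; x runs from the mouth (x = -140 mm) back along the pipe, z up.
- narrow_tab (a point): Centre of the black upright tab at the end of the narrow port's lever, 100 mm from the pivot: a flat plate 40 mm long (80 to 120 mm from the pivot), 6 mm thick in the direction of travel, 45 mm high. It stands on the flat lever arm, whose top is 22.5 mm below this point; a quadrant plate with three notches lies just under the arm. The point's x points to the pivot, z up.
- wide_lever (a joint): Lever angle (rad): 0 shut, 0.55 half-open notch, 1.1 fully open, rigid stops at both ends. At angle a the tab lies from the pivot towards (-cos(a-0.55), -sin(a-0.55)) in the port's x, y: opening, it crosses the front from +y to -y, counter-clockwise from above. A spring holds it in each notch: about 6 to 8 N at the tab gets it out, and past half-way it snaps to the next.
- narrow_lever (a joint): Angle of the narrow port's lever, same layout and values as the wide one; it starts shut (0) and is to stay so.
- remote: The extractor's loose radio remote lying on the bench: grey box 140 x 66 x 26 mm, 0.5 kg, with one round push button. Origin at the centre of its underside, z up, x along its length. The button is 20 mm from the centre towards -x.
- start_top (a point): Centre of the top face of the remote's push button (30 mm across, stands 48 mm above the bench when not pressed).
- start (a joint): Travel of the remote's button (m): 0 out, 0.006 fully pressed (about 5 N); it springs back. Pressed counts from 0.004.
- sanding_block: loose cork sanding block 115 x 65 x 30 mm; bystander, leave it where it is.
- glue: loose white glue bottle, 56 mm across, 100 mm tall; bystander, leave it where it is.
- wax_tin: loose round tin, 72 mm across, 50 mm tall; bystander, leave it where it is.
- bench_brush: loose hand brush lying down near the robot; bystander, leave it where it is.
- offcut: loose L-shaped dark wood offcut, 18 mm thick; bystander, leave it where it is.
- clamp: loose steel bar clamp lying down, 280 mm long; bystander, leave it where it is.
- mug: loose white mug, 80 mm across, 90 mm tall; bystander, leave it where it is.

How it is judged (in metres and radians):
On the way, in this order (a step that is already met when the one before it is completed fails the run):
1. the wide port's lever is at the fully open stop (value of joint wide_lever above 1.03 rad), for 0.2 s.
2. the remote's button is pressed (value of joint start above 0.004 m), for 0.05 s.
At the end, for the whole second after the job is handed in: The wide port's lever stands at the fully open stop (within 0.07 rad), the narrow port's lever is shut (within 0.12 rad), the button has sprung back, the remote lies still and flat within 30 mm of where it was, and every other loose thing is within 30 mm of where it was (value of joint wide_lever above 1.03 rad and value of joint narrow_lever below 0.12 rad and value of joint start below 0.002 m and distance of remote from where it was at the start of the episode below 0.03 m and angle between remote's own z axis and vertical below 0.1 rad and linear speed of remote below 0.02 m/s and not (distance of sanding_block from where it was at the start of the episode above 0.03 m) and not (distance of glue from where it was at the start of the episode above 0.03 m) and not (distance of wax_tin from where it was at the start of the episode above 0.03 m) and not (distance of bench_brush from where it was at the start of the episode above 0.03 m) and not (distance of offcut from where it was at the start of the episode above 0.03 m) and not (distance of clamp from where it was at the start of the episode above 0.03 m) and not (distance of mug from where it was at the start of the episode above 0.03 m)); the robot touches nothing.
It fails at once if the button is pressed before the wide port is fully open (value of joint start above 0.003 m and value of joint wide_lever below 1.03 rad).
It fails at once if the narrow port's lever is moved out of its shut notch (value of joint narrow_lever above 0.25 rad).
It fails at once if the wide port's lever is gripped or forced (over 38 N on it) (contact force between the fingers and wide_lever above 38 N).
It fails at once if the remote is lifted, tipped or shoved away (height (world z) of remote above 0.01 m or distance of remote from where it was at the start of the episode above 0.03 m or angle between remote's own z axis and vertical above 0.25 rad).
It fails at once if another thing on the bench is lifted or displaced by more than 30 mm (distance of any of sanding_block, glue, wax_tin, bench_brush, offcut, clamp, mug from where it was at the start of the episode above 0.03 m).
It also fails if it takes over 58 s, if anything falls off the work surface, if the arm or the gripper's body presses on something with over 40 N, if the wrist force passes 120 N, or if a joint passes its speed limit or range.

## Robot

A 6-joint arm with a two-finger parallel gripper is mounted at the origin on the work surface. World frame = base frame: x ahead of the robot, y to its left, z up, the work surface at z = 0. Lengths are in mm, angles in rad, forces in N, time in s.
With the tool pointing down it reaches from about 350 to 775 mm from the base axis. Payload 5.5 kg.
Tool frame: the origin (TCP) lies midway between the tips of the shut fingers; the grasp point (between the pads) lies tcp_to_grasp behind it (tcp_to_grasp is the distance from the TCP to the grasp point, in mm); y points along the fingers, z is the direction in which the jaws open and shut, and the axes are right-handed (so a half turn about y gives the same grasp; the last joint's range is limited). The gripper opens to 85 mm and grips with 20 to 120 N. Pads are 22 mm wide; open, the fingers measure 114 mm over their backs; the gripper's body (76 mm by 85 mm) begins 54 mm behind the grasp point. The pads swing forward as they close: fully open they stand 13 mm farther back than shut.
Start: joints at [-1.44, 0.313, 0.046, 1.304, 0, 1.431], TCP at [153.808, -554.093, 193.023] pointing down, gripper open.
Joint ranges: [-2.76, 2.76], [-0.86, 1.69], [-1.03, 1.26], [-2.2, 2.34], [-1.47, 1.5], [-3.14, 3.14]. Speed limits (rad/s): [2.57, 2.57, 3.14, 3.14, 3.14, 3.14].

## Interface

Orientations are given as a unit quaternion [w, x, y, z].
In Python, from rig import * gives the robot as it stands.
- The arm moves only by the tool send_rows, never from a script. Its argument "increments" is a list of rows, each a list of 3 entries, a list of its own where there are three numbers: the closure, from 0 (fully open) to 1 (shut), then the shift along the tool's x, y, z in m, then the turn about the tool's y in rad. In form: [[hand, [tx, ty, tz], spin], ...]. A call has 1 to 10 rows; each row is the pose to reach, as a shift and turn from the pose measured when the call began, along the tool's axes at that moment; what a row does not reach only later rows make up. A row lasts 1/10 s, in which the tool goes at most 50 mm and 8.59 degrees, less where a joint would pass 70% of its speed; a pose out of reach is approached as far as the arm can. A call with a gripper value outside its range is refused whole. The fingers move at their own pace and stop on an object; "force" is the grip in N (left out, the last holds). Time passes only in rows, so rows that repeat a pose let the fingers close. It gives the time, the measured TCP pose, the force and the opening at its end, in the units of the state.
- get_obs(): the state, without advancing time (a new reading comes with each control period).
- snapshot(name): name is "side" or "top" or "wrist"; returns a dict with "pixels" (400x640x3 uint8, red, green, blue), "mtx" (3x3 intrinsics, pixels), "k1" (the pictures are not rectified: a ray, as slopes to the right and down, at radius r is drawn at 1 + k1 r^2 times it, then the intrinsics apply), "origin" and "attitude" of the camera in the world. Camera axes: x right, y down, z forward; pixel columns grow to the right and rows downward; lengths in mm; the calibration is good to about 2 mm. A picture is of the moment at which its call begins. There is no depth.
- close_job(): hands the job in, once; it reports no verdict.
The state is a dict: "t": time; "joint_positions": joint angles; "dq": joint speeds; "effort": joint torques, N m; "position": TCP position; "tcp_rot": TCP orientation; "force": force on the tool from outside, world axes, zero at the start; "ft_torque": the same for the moment, N m; "grip_width": finger opening in mm.
Only numpy, scipy, OpenCV 4.12 (cv2) and the standard library are available. Lean on these libraries where they do the work, as an engineer would, in place of code of your own. Each camera call takes 0.05 s, during which the arm holds its last target.

## Working session

There is one attempt and no reset: what is moved stays moved. The work goes in short steps, Python scripts to look and compute and a tool call to move; the robot and the scene stay as the last step left them, time stands still between calls to the robot, and variables do not carry over. Pictures are saved under pics/ and viewed, and the job is handed in when it is done.

Besides the shell and the picture viewer there is one more tool, called after "Emit:" as name([rows], argument=value, ...), one row to a line, values as JSON. send_rows: Moves the arm, as the interface text tells. Its arguments: {"type":"object","properties":{"increments":{"type":"array","items":{"type":"array"}},"force":{"type":"number"}},"required":["increments"]}

```bash
mkdir -p pics; ls; python3 - <<'E'
from rig import *
import cv2
for n in ["side","top","wrist"]:
    s=snapshot(n); cv2.imwrite(f"pics/{n}0.png",s["pixels"][:,:,::-1]); print(n,s["mtx"],s["k1"],s["origin"],s["attitude"])
print(get_obs())
E
```

```text
pics
side [[398.5439677    0.         321.91299547]
 [  0.         398.5439677  198.10814446]
 [  0.           0.           1.        ]] -0.08701572771675684 [  79.47888148  780.40860818 1065.08419348] [ 0.08831718 -0.22877647  0.89751655 -0.36650436]
top [[478.59249353   0.         316.14284248]
 [  0.         478.59249353 201.56739131]
 [  0.           0.           1.        ]] -0.05534887585401225 [ 366.76864053  -14.22402067 1729.5222822 ] [-0.03634484  0.70964826 -0.70268147  0.03629257]
wrist [[317.7811793    0.         317.72237235]
 [  0.         317.7811793  199.82117486]
 [  0.           0.           1.        ]] -0.041880889328638565 [ 217.09276624 -536.16494959  372.87348902] [ 0.1047309   0.78904833 -0.60001648 -0.08008996]
{'t': 0.15, 'joint_positions': array([-1.43961064e+00,  3.13859487e-01,  4.52546922e-02,  1.30359277e+00,
       -4.94424488e-05,  1.43120457e+00]), 'dq': array([-0.00161488, -0.00201194,  0.00355319, -0.00094228,  0.00106645,
        0.00098977]), 'effort': array([ 2.12977371e-03, -4.81066203e+01,  2.98815250e+01,  1.39214611e-02,
       -7.93264940e-05,  1.12917598e-05]), 'position': array([ 153.72388354, -553.62656603,  192.30180533]), 'tcp_rot': array([ 0.09542667, -0.09545747,  0.70113131, -0.70014035]), 'force': array([ 0.05598768,  0.4831587 , -0.43532328]), 'ft_torque': array([ 0.02143731,  0.0311393 , -0.00278996]), 'grip_width': 85.25582759996485}
```

View pics/top0.png

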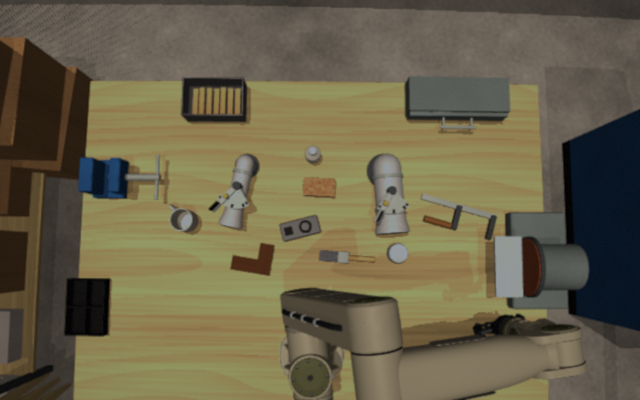

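View pics/side0.png

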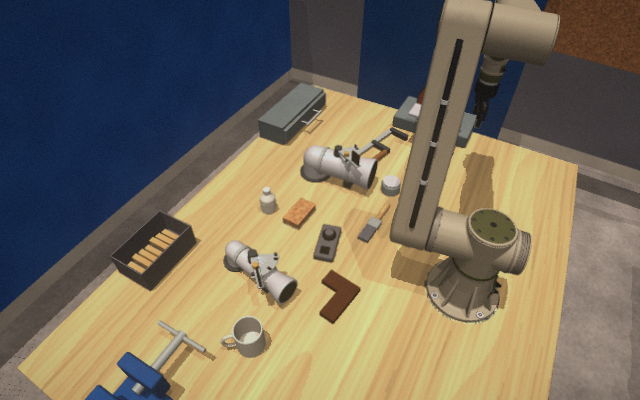

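View pics/wrist0.png

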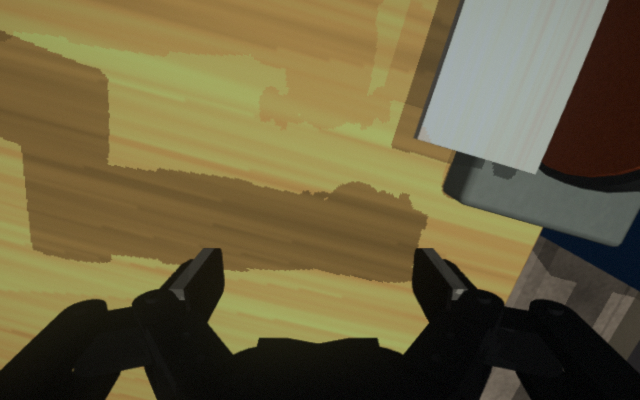

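The top view shows the wide port near (388,195), its mouth towards the robot, the narrow port at (238,190), and the remote at (300,228) with its button at about (306,227). I'll zoom in next.

```bash
python3 - <<'E'
import cv2,numpy as np
t=cv2.imread("pics/top0.png"); s=cv2.imread("pics/side0.png")
a=cv2.resize(t[140:250,350:450],None,fx=5,fy=5,interpolation=cv2.INTER_CUBIC)
b=cv2.resize(t[200:255,260:340],None,fx=5,fy=5,interpolation=cv2.INTER_CUBIC)
c=cv2.resize(s[130:200,290:400],None,fx=6,fy=6,interpolation=cv2.INTER_CUBIC)
cv2.imwrite("pics/za.png",a);cv2.imwrite("pics/zb.png",b);cv2.imwrite("pics/zc.png",c)
E
```

```text
(no output)
```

View pics/za.png

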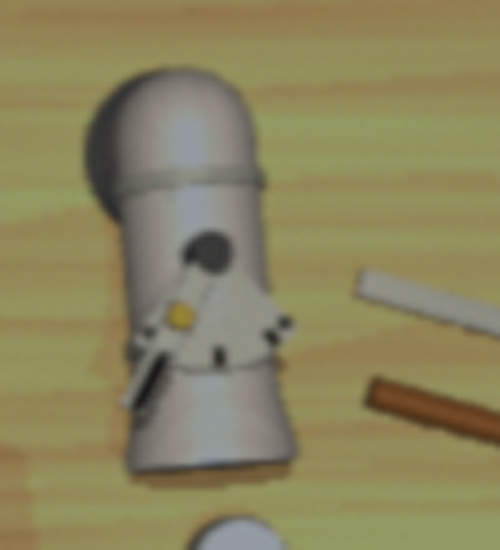

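View pics/zb.png

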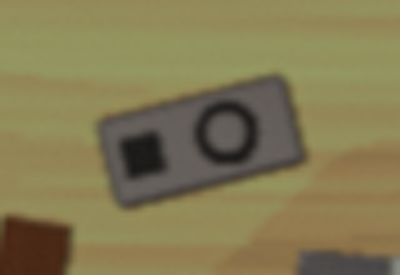

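View pics/zc.png

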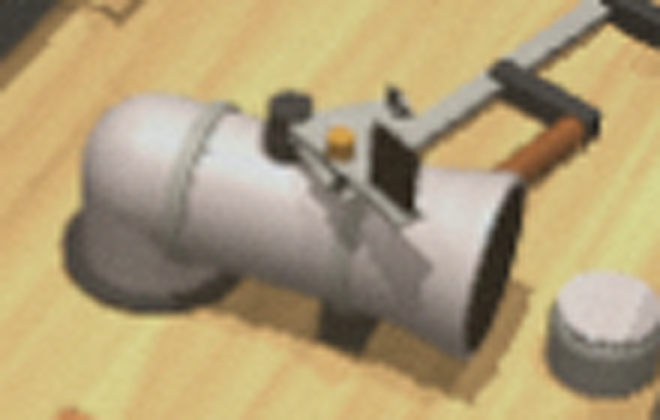

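```bash
cat > h.py <<'E'
import numpy as np,cv2
from scipy.spatial.transform import Rotation as R
from rig import *
def ray(s,u,v):
    K=s["mtx"]; p=cv2.undistortPoints(np.array([[[u,v]]],float),K,np.array([s["k1"],0,0,0.]))[0,0]
    q=np.array(s["attitude"]); M=R.from_quat(np.r_[q[1:],q[0]]).as_matrix()
    d=M@np.r_[p,1]; return np.array(s["origin"]),d/np.linalg.norm(d)
def plane(s,u,v,z):
    o,d=ray(s,u,v); return o+d*(z-o[2])/d[2]
def tri(s1,p1,s2,p2):
    o1,d1=ray(s1,*p1);o2,d2=ray(s2,*p2)
    t=np.linalg.lstsq(np.c_[d1,-d2],o2-o1,rcond=None)[0]
    a=o1+t[0]*d1;b=o2+t[1]*d2; return (a+b)/2,np.linalg.norm(a-b)
def proj(s,P):
    q=np.array(s["attitude"]); M=R.from_quat(np.r_[q[1:],q[0]]).as_matrix()
    c=M.T@(np.array(P)-s["origin"]); 
    return cv2.projectPoints(c[None],np.zeros(3),np.zeros(3),s["mtx"],np.array([s["k1"],0,0,0.]))[0][0,0]
E
cat > a.py <<'E'
from h import *
np.set_printoptions(precision=1,suppress=True)
T=snapshot("top");S=snapshot("side")
za=lambda x,y:(350+x/5-.4,140+y/5-.4); zc=lambda x,y:(290+x/6-.4,130+y/6-.4); zb=lambda x,y:(260+x/5-.4,200+y/5-.4)
print("knob",tri(T,za(210,250),S,zc(291,105)))
print("tab",tri(T,za(150,380),S,zc(395,168)))
print("yellow",tri(T,za(181,316),S,zc(341,138)))
print("mouth top?",plane(T,*za(131,465),85),plane(T,*za(296,457),85))
print("button",plane(T,*zb(227,132),48))
print("remote corners",[plane(T,*zb(*p),26)[:2] for p in [(100,122),(285,75),(305,160),(122,207)]])
print("button side",plane(S,329,231,48))
print("tin",plane(T,398,253,50))
print(R.from_quat(np.roll(get_obs()["tcp_rot"],-1)).as_matrix())
E
python3 a.py
```

```text
knob (array([ 569.8, -264.7,  152.4]), np.float64(4.4756153939966))
tab (array([ 481.4, -222.1,  169.5]), np.float64(4.704671635541294))
yellow (array([ 525.5, -244. ,  158.8]), np.float64(3.1674082431064536))
mouth top? [ 431.2 -219.3   85. ] [ 437.7 -333.1   85. ]
button [453.5  25.1  48. ]
remote corners [array([460.8, 116.2]), array([495.7, -15.3]), array([435.3, -30.1]), array([400.6,  99.5])]
button side [450.4  25.2  48. ]
tin [ 362.  -301.3   50. ]
[[-1.  -0.   0.3]
 [-0.3  0.  -1. ]
 [-0.  -1.  -0. ]]
```

```bash
cat >> h.py <<'E'
def rel(targets):
    o=get_obs(); q=np.roll(o["tcp_rot"],-1); M=R.from_quat(q).as_matrix(); p=np.array(o["position"])
    yaw=np.arctan2(M[1,0],M[0,0]); print("t",o["t"],"p",p.round(1),"yaw",round(yaw,3),"F",np.array(o["force"]).round(1),"ydown",M[:,1].round(3),"w",round(o["grip_width"],1))
    for x,y,z,yw in targets:
        d=M.T@(np.array([x,y,z])-p)/1000; s=-(yw-yaw); s=(s+np.pi)%(2*np.pi)-np.pi
        print((x,y,z,round(yw,2)),d.round(3),round(s,3))
PIV=np.array([570.,-265.]); YAW=0.085
def push(a,r=100,back=14,z=160):  # TCP pose with finger face touching tab at lever angle a
    th=np.pi+YAW+a-.55; t=np.array([-np.sin(th),np.cos(th)])
    xy=PIV+r*np.array([np.cos(th),np.sin(th)])-back*t
    return (*xy.round(1),z,np.arctan2(t[1],t[0]))
E
python3 - <<'E'
from h import *
import rig
print([n for n in dir(rig) if not n.startswith('_')])
try: print(rig.tcp_to_grasp)
except Exception as e: print(e)
rel([(153,-554,300,-2.87), push(0,back=45,z=300)])
E
```

```text
['PlanningError', 'close_job', 'get_obs', 'snapshot', 'tcp_to_grasp']
18.700000000000003
t 0.25 p [ 153.8 -553.8  192.6] yaw -2.871 F [-0.8  0.2  0.1] ydown [-0.     0.001 -1.   ] w 85.7
(153, -554, 300, -2.87) [ 0.001 -0.107 -0.   ] -0.001
(np.float64(500.8), np.float64(-179.9), 300, np.float64(-2.04)) [-0.434 -0.107 -0.268] -0.835
```

Emit:
send_rows([
  [1, [0, -0.03, 0], 0],
  [1, [0, -0.07, 0], 0],
  [1, [0, -0.107, 0], 0],
  [1, [-0.03, -0.107, -0.02], -0.06],
  [1, [-0.07, -0.107, -0.043], -0.14],
  [1, [-0.11, -0.107, -0.068], -0.22],
  [1, [-0.15, -0.107, -0.093], -0.3],
  [1, [-0.19, -0.107, -0.118], -0.38],
  [1, [-0.23, -0.107, -0.142], -0.46],
  [1, [-0.26, -0.107, -0.16], -0.52],
])

```text
t: 1.25
position: [362.8, -328.0, 299.9]
tcp_rot: [0.274, -0.273, 0.652, -0.652]
force: [0.5, -1.0, 0.5]
grip_width: -0.2
```

```bash
python3 - <<'E'
from h import *
rel([push(0,back=45,z=300)])
E
```

```text
t 1.25 p [ 362.8 -328.   299.9] yaw -2.347 F [ 0.5 -1.   0.5] ydown [ 0.     0.001 -1.   ] w -0.2
(np.float64(500.8), np.float64(-179.9), 300, np.float64(-2.04)) [-0.202  0.    -0.005] -0.311
```

Emit:
send_rows([
  [1, [-0.03, 0, 0], -0.05],
  [1, [-0.07, 0, -0.001], -0.11],
  [1, [-0.11, 0, -0.002], -0.17],
  [1, [-0.15, 0, -0.003], -0.23],
  [1, [-0.18, 0, -0.004], -0.28],
  [1, [-0.202, 0, -0.005], -0.311],
  [1, [-0.202, 0, -0.005], -0.311],
  [1, [-0.202, 0, -0.005], -0.311],
])

```text
t: 2.05
position: [500.6, -180.0, 299.9]
tcp_rot: [0.372, -0.372, 0.602, -0.601]
force: [-0.3, -0.5, -0.1]
grip_width: 0.2
```

```bash
python3 - <<'E'
from h import *
rel([push(0,back=45,z=160)])
s=snapshot("wrist"); cv2.imwrite("pics/w1.png",s["pixels"][:,:,::-1])
for P in [(*PIV,152),(*push(0,back=0)[:2],147),(*push(0,back=0)[:2],170),(*push(0,back=0)[:2],192),(*push(0,r=120,back=0)[:2],192),(*push(0,r=80,back=0)[:2],192),(525.5,-244,158)]: print(P,proj(s,P))
E
```

```text
t 2.05 p [ 500.6 -180.   299.9] yaw -2.035 F [-0.3 -0.5 -0.1] ydown [-0.     0.001 -1.   ] w 0.2
(np.float64(500.8), np.float64(-179.9), 160, np.float64(-2.04)) [-0.    0.14  0.  ] 0.001
(np.float64(570.0), np.float64(-265.0), 152) [409.47076539 218.85798841]
(np.float64(480.6), np.float64(-220.2), 147) [318.00804816 217.48251984]
(np.float64(480.6), np.float64(-220.2), 170) [318.03741922 224.49523616]
(np.float64(480.6), np.float64(-220.2), 192) [318.06945621 232.14683275]
(np.float64(462.7), np.float64(-211.2), 192) [297.3776649  232.11696999]
(np.float64(498.5), np.float64(-229.1), 192) [338.71406745 232.0786584 ]
(525.5, -244, 158) [365.35807067 221.72580046]
```

View pics/w1.png

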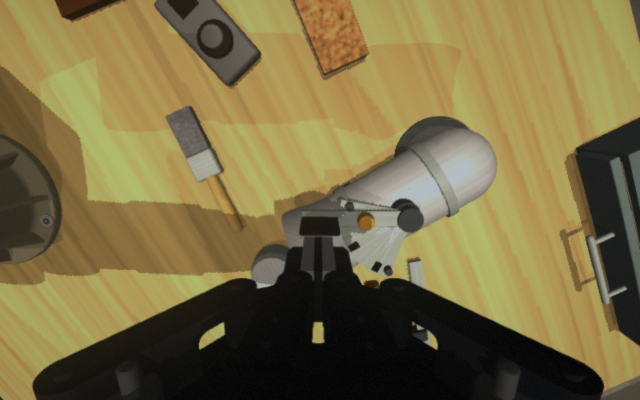

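Wrist view: the knob is at (409,215) and the yellow pin at (366,221), both where I predicted. The tab is just beyond the finger at about (320,222). Next I descend beside it.

Emit:
send_rows([
  [1, [0, 0.03, 0], 0],
  [1, [0, 0.065, 0], 0],
  [1, [0, 0.1, 0], 0],
  [1, [0, 0.125, 0], 0],
  [1, [0, 0.138, 0], 0],
  [1, [0, 0.138, 0], 0],
  [1, [0, 0.138, 0], 0],
])

```text
t: 2.8
position: [499.9, -181.3, 162.5]
tcp_rot: [0.371, -0.371, 0.602, -0.602]
force: [-0.3, -0.4, 0.5]
grip_width: -0.3
```

```bash
python3 - <<'E'
from h import *
rel([push(0,back=b,z=162) for b in (35,25,18)]+[push(a,back=14,z=162) for a in np.arange(0,1.2,.1)])
for n in ["wrist","side","top"]:
    s=snapshot(n); im=s["pixels"][:,:,::-1]
    if n=="side": im=cv2.resize(im[110:200,280:410],None,fx=6,fy=6,interpolation=2)
    if n=="top": im=cv2.resize(im[140:250,330:450],None,fx=5,fy=5,interpolation=2)
    cv2.imwrite(f"pics/{n}2.png",im)
E
```

```text
t 2.8 p [ 499.9 -181.3  162.5] yaw -2.038 F [-0.3 -0.4  0.5] ydown [-0.     0.001 -1.   ] w -0.3
(np.float64(496.3), np.float64(-188.9), 162, np.float64(-2.04)) [0.008 0.    0.   ] -0.002
(np.float64(491.8), np.float64(-197.8), 162, np.float64(-2.04)) [0.018 0.    0.   ] -0.002
(np.float64(488.7), np.float64(-204.1), 162, np.float64(-2.04)) [0.025 0.    0.   ] -0.002
(np.float64(486.9), np.float64(-207.6), 162, np.float64(-2.04)) [0.029 0.    0.   ] -0.002
(np.float64(481.6), np.float64(-216.2), 162, np.float64(-1.94)) [ 0.039  0.    -0.001] -0.102
(np.float64(477.2), np.float64(-225.3), 162, np.float64(-1.84)) [ 0.049  0.    -0.   ] -0.202
(np.float64(473.7), np.float64(-234.8), 162, np.float64(-1.74)) [0.06  0.    0.001] -0.302
(np.float64(471.1), np.float64(-244.5), 162, np.float64(-1.64)) [0.069 0.    0.003] -0.402
(np.float64(469.6), np.float64(-254.5), 162, np.float64(-1.54)) [0.079 0.    0.006] -0.502
(np.float64(469.0), np.float64(-264.6), 162, np.float64(-1.44)) [0.088 0.    0.01 ] -0.602
(np.float64(469.5), np.float64(-274.7), 162, np.float64(-1.34)) [0.097 0.    0.015] -0.702
(np.float64(471.0), np.float64(-284.7), 162, np.float64(-1.24)) [0.105 0.    0.021] -0.802
(np.float64(473.4), np.float64(-294.4), 162, np.float64(-1.14)) [0.113 0.    0.027] -0.902
(np.float64(476.8), np.float64(-303.9), 162, np.float64(-1.04)) [0.12  0.    0.035] -1.002
(np.float64(481.2), np.float64(-313.0), 162, np.float64(-0.94)) [0.126 0.    0.043] -1.102
```

View pics/wrist2.png

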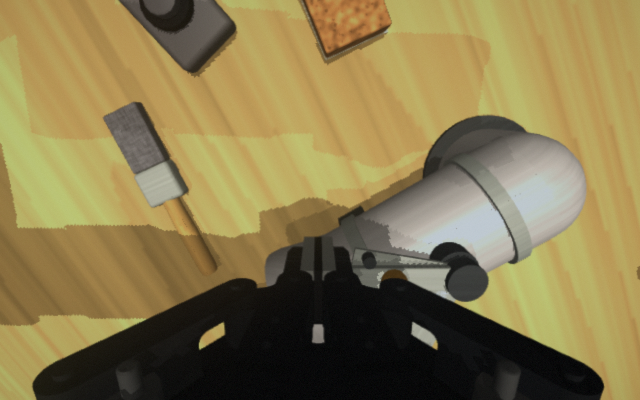

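View pics/side2.png

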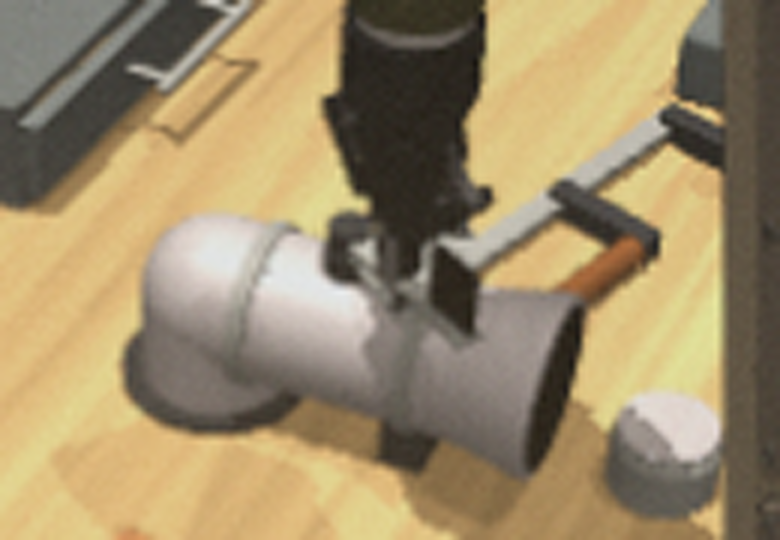

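```bash
python3 - <<'E'
from h import *
s=snapshot("side");f=lambda P:((proj(s,P)-[280,110]+.4)*6).round(0)
p=get_obs()["position"];print(f(p),f(p+[0,0,30.]))
for r in(80,120):
  for z in (147,192): print(r,z,f((*push(0,r=r,back=0)[:2],z)))
im=s["pixels"][:,:,::-1]; cv2.imwrite("pics/side3.png",cv2.resize(im[140:180,320:380],None,fx=12,fy=12,interpolation=2))
E
```

```text
[389. 325.] [392. 285.]
80 147 [427. 301.]
80 192 [432. 242.]
120 147 [469. 338.]
120 192 [475. 278.]
```

View pics/side3.png

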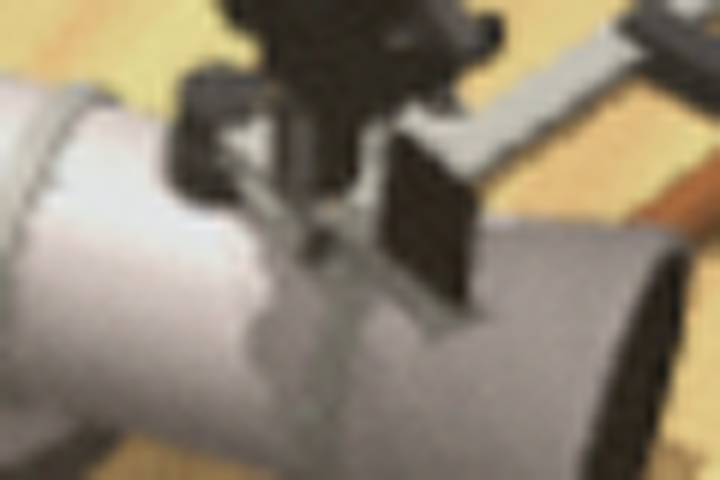

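View pics/top2.png

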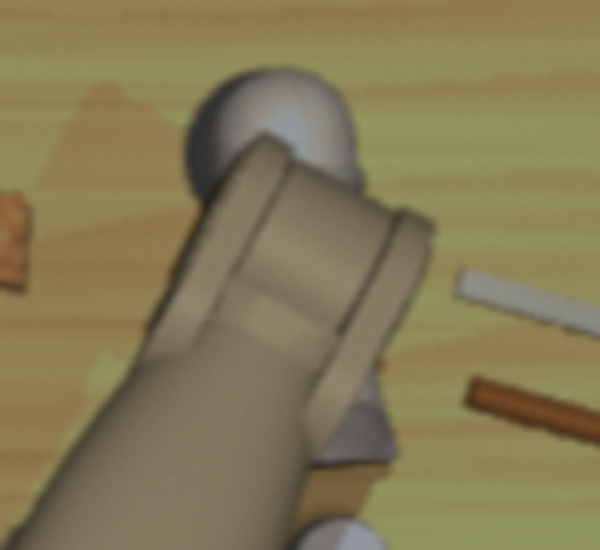

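```bash
python3 - <<'E'
from h import *
p=np.array(get_obs()["position"])
w=snapshot("wrist");print("tip in wrist",proj(w,p),proj(w,p+[0,0,15.]),proj(w,p+[0,0,30.]), w["origin"]-p)
a=cv2.imread("pics/side0.png");b=snapshot("side")["pixels"][:,:,::-1]
z=lambda i:cv2.resize(i[130:180,320:380],None,fx=6,fy=8,interpolation=cv2.INTER_NEAREST)
cv2.imwrite("pics/cmp.png",np.hstack([z(a),z(b)]))
s=snapshot("side"); print(proj(s,p),proj(s,p+[0,0,20.]))
wi=w["pixels"][:,:,::-1]; cv2.imwrite("pics/w4.png",cv2.resize(wi[210:300,250:400],None,fx=5,fy=5))
E
```

```text
tip in wrist [318.2069022  226.78345641] [318.32389608 236.02623082] [318.46156904 246.90373233] [ 28.89597959  59.25251944 180.68129969]
[344.4995987  163.79994575] [344.78624444 159.36480944]
```

View pics/cmp.png

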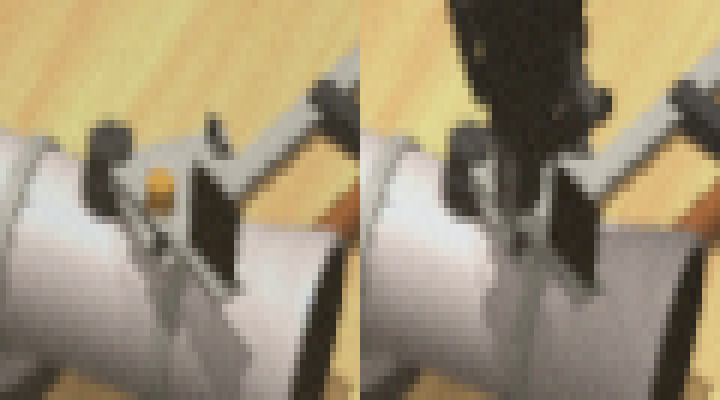

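View pics/w4.png

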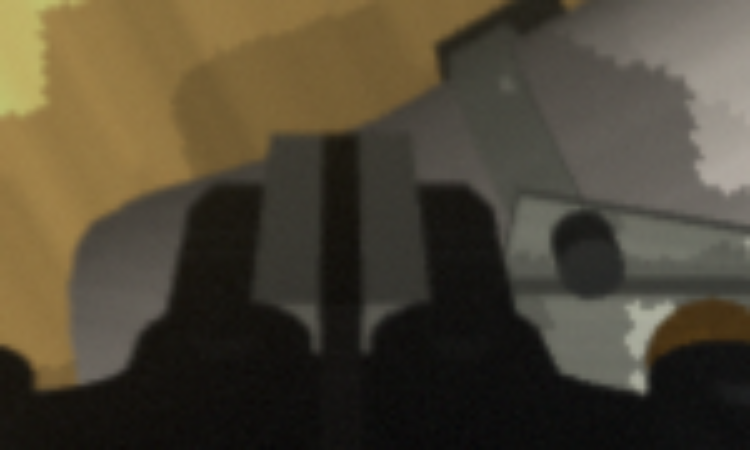

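```bash
python3 - <<'E'
from h import *
p=np.array(get_obs()["position"])
w=snapshot("wrist");s=snapshot("side")
for sp in [(346.3,156),(346.3,158),(346.3,160)]:
    X,e=tri(w,(318,236.8),s,sp); print(X.round(1),e.round(1),(X-p).round(1))
print(rel([tuple(p)+(0,)]))
E
```

```text
[ 499.8 -177.6  198.4] 10.8 [-0.8  3.1 35.8]
[ 499.1 -180.1  188.7] 8.2 [-1.5  0.6 26.1]
[ 498.4 -182.6  178.9] 5.5 [-2.2 -2.  16.3]
t 3.25 p [ 500.5 -180.4  162.3] yaw -2.036 F [-0.1 -0.2  0.1] ydown [ 0.  0. -1.] w 0.1
(np.float64(500.6755954394194), np.float64(-180.64191790271573), np.float64(162.6791977311361), 0) [ 0. -0.  0.] -2.036
None
```

```bash
python3 - <<'E'
from h import *
o=get_obs();p=np.array(o["position"]);M=R.from_quat(np.roll(o["tcp_rot"],-1)).as_matrix()
w=snapshot("wrist");s=snapshot("side")
for x in (-11,0,11):
  for y in (0,-15,-30):
    q=p+M@np.array([x,y,0.]); print("shut",x,y,proj(w,q).round(1),"side",proj(s,q).round(1))
for x in (-11,0,11):
    q=p+M@np.array([x,-13,-42.5]); print("open",x,proj(w,q).round(1))
E
python3 -c "
import cv2
i=cv2.imread('pics/wrist0.png');cv2.imwrite('pics/w0z.png',cv2.resize(i[230:320,150:310],None,fx=5,fy=5))"
```

```text
shut -11 0 [318.1 209.3] side [342.  165.3]
shut -11 -15 [318.2 217.2] side [342.2 162. ]
shut -11 -30 [318.3 226.6] side [342.4 158.7]
shut 0 0 [318.1 226.7] side [344.5 164.2]
shut 0 -15 [318.2 236. ] side [344.7 160.8]
shut 0 -30 [318.3 246.8] side [345.  157.5]
shut 11 0 [318.1 243.6] side [347. 163.]
shut 11 -15 [318.2 254.1] side [347.3 159.7]
shut 11 -30 [318.3 266.3] side [347.5 156.3]
open -11 [241.7 216.1]
open 0 [243.  234.6]
open 11 [244.2 252.5]
```

View pics/w0z.png

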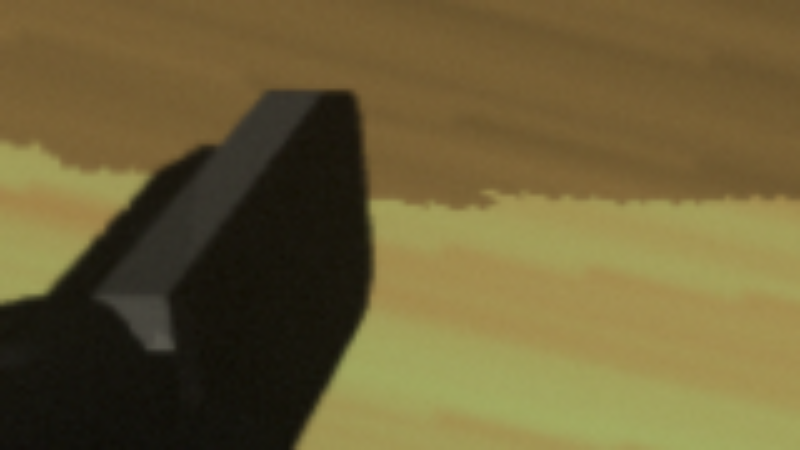

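The finger doesn't project where the reported TCP puts it. The visible tips look about 35–40 mm higher in both the side and wrist views. I'll lower it in the free space beside the lever and re-measure.

Emit:
send_rows([
  [1, [-0.005, 0.01, 0], 0],
  [1, [-0.005, 0.02, 0], 0],
  [1, [-0.005, 0.03, 0], 0],
  [1, [-0.005, 0.03, 0], 0],
])

```text
t: 3.75
position: [501.2, -175.1, 129.8]
tcp_rot: [0.371, -0.372, 0.603, -0.6]
force: [-0.7, -0.4, 0.7]
grip_width: -0.1
```

```bash
python3 - <<'E'
from h import *
rel([])
o=get_obs();p=np.array(o["position"]);M=R.from_quat(np.roll(o["tcp_rot"],-1)).as_matrix()
s=snapshot("side");b=s["pixels"][:,:,::-1]
for x in (-11,11):
  for y in (0,-20,-40):
    print(x,y,proj(s,p+M@np.array([x,y,0.])).round(1))
cv2.imwrite("pics/side5.png",cv2.resize(b[125:185,315:385],None,fx=10,fy=10,interpolation=2))
E
```

```text
t 3.75 p [ 501.2 -175.1  129.8] yaw -2.036 F [-0.7 -0.4  0.7] ydown [-0.004  0.002 -1.   ] w -0.1
-11 0 [340.7 173.2]
-11 -20 [340.9 168.9]
-11 -40 [341.2 164.5]
11 0 [345.7 170.8]
11 -20 [346.  166.5]
11 -40 [346.3 162.1]
```

View pics/side5.png

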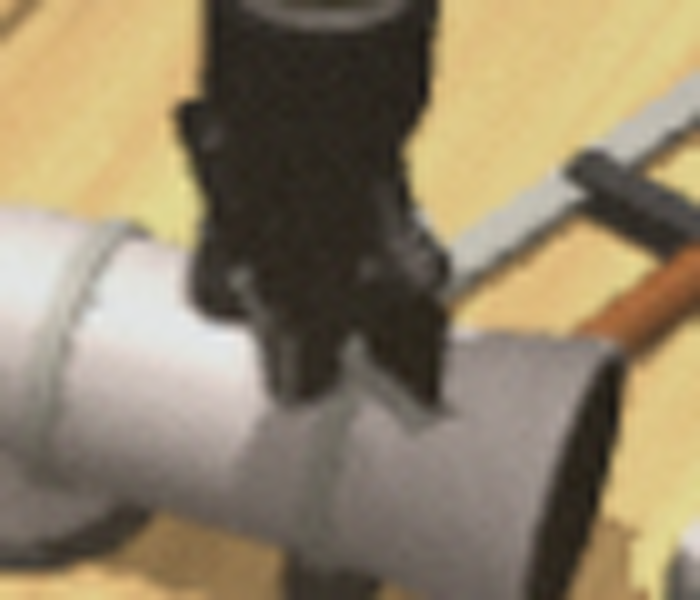

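Re-measured, the visible tip bottom is at about (344.7,165.5). That is about 30 mm above the reported TCP, so the tips sit at z≈160 now. This is the right height for the tab, so I'll keep reported z=130 and push in small steps.

```bash
python3 - <<'E'
from h import *
rel([push(0,back=b,z=130) for b in (30,22,17)]+[push(a,back=14,z=130) for a in (0,.05,.1,.15,.2)])
E
```

```text
t 3.8 p [ 501.6 -175.3  130.7] yaw -2.036 F [ 0.3  0.7 -0.3] ydown [-0.003  0.002 -1.   ] w -0.4
(np.float64(494.1), np.float64(-193.3), 130, np.float64(-2.04)) [0.019 0.001 0.001] 0.0
(np.float64(490.5), np.float64(-200.5), 130, np.float64(-2.04)) [0.027 0.001 0.001] 0.0
(np.float64(488.2), np.float64(-205.0), 130, np.float64(-2.04)) [0.033 0.001 0.001] 0.0
(np.float64(486.9), np.float64(-207.6), 130, np.float64(-2.04)) [0.035 0.001 0.001] 0.0
(np.float64(484.1), np.float64(-211.9), 130, np.float64(-1.99)) [0.041 0.001 0.001] -0.05
(np.float64(481.6), np.float64(-216.2), 130, np.float64(-1.94)) [0.046 0.001 0.   ] -0.1
(np.float64(479.3), np.float64(-220.7), 130, np.float64(-1.89)) [0.051 0.001 0.   ] -0.15
(np.float64(477.2), np.float64(-225.3), 130, np.float64(-1.84)) [0.056 0.001 0.001] -0.2
```

Emit:
send_rows([
  [1, [0.008, 0, 0], 0],
  [1, [0.016, 0, 0.001], 0],
  [1, [0.022, 0, 0.001], 0],
  [1, [0.027, 0, 0.001], 0],
  [1, [0.03, 0, 0.001], 0],
  [1, [0.032, 0, 0.001], 0],
  [1, [0.034, 0, 0.001], 0],
  [1, [0.036, 0, 0.001], 0],
  [1, [0.038, 0, 0.001], 0],
  [1, [0.038, 0, 0.001], 0],
])

```text
t: 4.8
position: [486.0, -208.6, 130.7]
tcp_rot: [0.372, -0.371, 0.603, -0.6]
force: [2.2, 4.5, 0.6]
grip_width: 0.2
```

```bash
cat > look.py <<'E'
from h import *
import sys
k=sys.argv[1]
b=snapshot("side")["pixels"][:,:,::-1];w=snapshot("wrist")["pixels"][:,:,::-1]
cv2.imwrite(f"pics/L{k}.png",np.hstack([cv2.resize(b[125:185,315:385],(400,343),interpolation=2),cv2.resize(w[200:320,250:390],(400,343))]))
E
python3 look.py 1; python3 - <<'E'
from h import *
rel([push(a,back=14,z=130) for a in (.1,.15,.2,.25,.3,.35,.4,.45)])
E
```

```text
t 4.9 p [ 486.  -208.7  130.7] yaw -2.035 F [1.8 5.4 0.6] ydown [-0.001  0.004 -1.   ] w 0.2
(np.float64(481.6), np.float64(-216.2), 130, np.float64(-1.94)) [ 0.009  0.001 -0.001] -0.099
(np.float64(479.3), np.float64(-220.7), 130, np.float64(-1.89)) [ 0.014  0.001 -0.001] -0.149
(np.float64(477.2), np.float64(-225.3), 130, np.float64(-1.84)) [ 0.019  0.001 -0.   ] -0.199
(np.float64(475.3), np.float64(-230.0), 130, np.float64(-1.79)) [ 0.024  0.001 -0.   ] -0.249
(np.float64(473.7), np.float64(-234.8), 130, np.float64(-1.74)) [0.029 0.001 0.001] -0.299
(np.float64(472.3), np.float64(-239.6), 130, np.float64(-1.69)) [0.034 0.001 0.002] -0.349
(np.float64(471.1), np.float64(-244.5), 130, np.float64(-1.64)) [0.039 0.001 0.003] -0.399
(np.float64(470.2), np.float64(-249.5), 130, np.float64(-1.59)) [0.044 0.001 0.004] -0.449
```

View pics/L1.png

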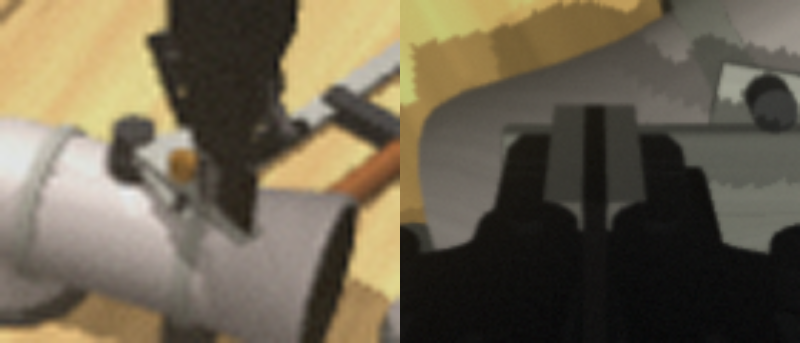

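The finger is touching the tab squarely at the expected place, with about 5 N. I'll push on along the arc.

Emit:
send_rows([
  [1, [0.004, 0, 0], -0.03],
  [1, [0.007, 0, 0], -0.07],
  [1, [0.011, 0, -0.001], -0.11],
  [1, [0.014, 0, -0.001], -0.15],
  [1, [0.017, 0, 0], -0.18],
  [1, [0.02, 0, 0], -0.21],
  [1, [0.023, 0, 0], -0.24],
  [1, [0.026, 0, 0], -0.27],
  [1, [0.029, 0, 0.001], -0.3],
  [1, [0.029, 0, 0.001], -0.3],
])

```text
t: 5.9
position: [473.7, -235.5, 130.6]
tcp_rot: [0.458, -0.457, 0.541, -0.538]
force: [0.0, -0.0, -0.3]
grip_width: -0.2
```

```bash
python3 look.py 2; python3 - <<'E'
from h import *
rel([push(a,back=14,z=130) for a in (.35,.4,.45,.5,.55,.6,.65,.7,.75,.8)])
E
```

```text
t 6.0 p [ 473.9 -235.3  130.6] yaw -1.736 F [ 0.3  0.1 -0.1] ydown [-0.002  0.003 -1.   ] w 0.2
(np.float64(472.3), np.float64(-239.6), 130, np.float64(-1.69)) [ 0.005  0.001 -0.001] -0.05
(np.float64(471.1), np.float64(-244.5), 130, np.float64(-1.64)) [ 0.01   0.001 -0.001] -0.1
(np.float64(470.2), np.float64(-249.5), 130, np.float64(-1.59)) [ 0.015  0.001 -0.001] -0.15
(np.float64(469.6), np.float64(-254.5), 130, np.float64(-1.54)) [ 0.02   0.001 -0.001] -0.2
(np.float64(469.2), np.float64(-259.5), 130, np.float64(-1.49)) [ 0.025  0.001 -0.001] -0.25
(np.float64(469.0), np.float64(-264.6), 130, np.float64(-1.44)) [ 0.03   0.001 -0.   ] -0.3
(np.float64(469.1), np.float64(-269.6), 130, np.float64(-1.39)) [0.035 0.001 0.001] -0.35
(np.float64(469.5), np.float64(-274.7), 130, np.float64(-1.34)) [0.04  0.001 0.002] -0.4
(np.float64(470.1), np.float64(-279.7), 130, np.float64(-1.29)) [0.044 0.    0.004] -0.45
(np.float64(471.0), np.float64(-284.7), 130, np.float64(-1.24)) [0.049 0.    0.005] -0.5
```

View pics/L2.png

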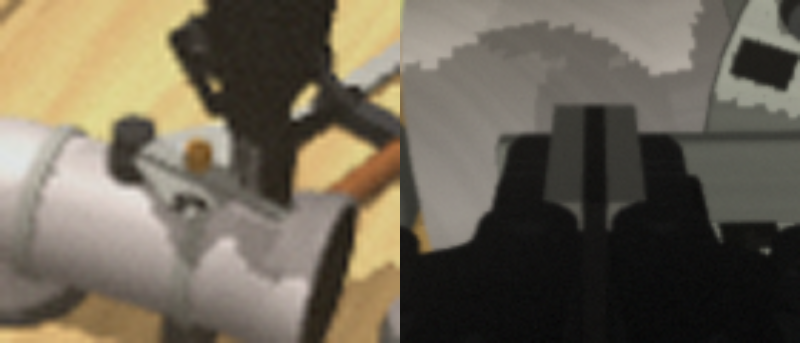

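Emit:
send_rows([
  [1, [0.004, 0, 0], -0.04],
  [1, [0.008, 0, -0.001], -0.08],
  [1, [0.012, 0, -0.001], -0.12],
  [1, [0.016, 0, -0.001], -0.16],
  [1, [0.02, 0, -0.001], -0.2],
  [1, [0.023, 0, -0.001], -0.23],
  [1, [0.026, 0, -0.001], -0.26],
  [1, [0.029, 0, 0], -0.29],
  [1, [0.03, 0, 0], -0.3],
  [1, [0.03, 0, 0], -0.3],
])

```text
t: 7.0
position: [468.4, -263.4, 130.5]
tcp_rot: [0.534, -0.532, 0.467, -0.463]
force: [-1.2, 4.9, 2.5]
grip_width: 0.0
```

```bash
python3 look.py 3; python3 - <<'E'
from h import *
rel([push(a,back=14,z=130) for a in (.65,.7,.75,.8,.85,.9,.95,1,1.05,1.1)])
E
```

```text
t 7.1 p [ 468.4 -263.6  130.5] yaw -1.436 F [-0.7  5.2  2.3] ydown [-0.003  0.005 -1.   ] w -0.1
(np.float64(469.1), np.float64(-269.6), 130, np.float64(-1.39)) [ 0.006  0.    -0.   ] -0.05
(np.float64(469.5), np.float64(-274.7), 130, np.float64(-1.34)) [ 0.011  0.    -0.   ] -0.1
(np.float64(470.1), np.float64(-279.7), 130, np.float64(-1.29)) [ 0.016  0.    -0.001] -0.15
(np.float64(471.0), np.float64(-284.7), 130, np.float64(-1.24)) [ 0.021  0.    -0.   ] -0.2
(np.float64(472.1), np.float64(-289.6), 130, np.float64(-1.19)) [0.026 0.    0.   ] -0.25
(np.float64(473.4), np.float64(-294.4), 130, np.float64(-1.14)) [0.031 0.    0.001] -0.3
(np.float64(475.0), np.float64(-299.2), 130, np.float64(-1.09)) [0.036 0.    0.002] -0.35
(np.float64(476.8), np.float64(-303.9), 130, np.float64(-1.04)) [0.041 0.    0.003] -0.4
(np.float64(478.9), np.float64(-308.5), 130, np.float64(-0.99)) [0.046 0.    0.004] -0.45
(np.float64(481.2), np.float64(-313.0), 130, np.float64(-0.94)) [0.051 0.    0.006] -0.5
```

View pics/L3.png

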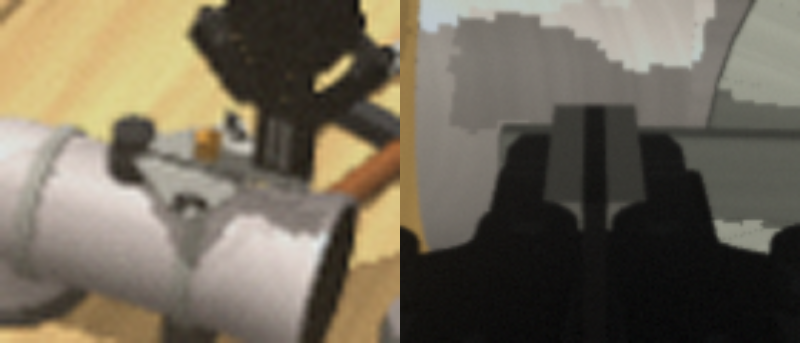

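Past the half-open notch and back in contact at 5 N. I continue towards fully open.

Emit:
send_rows([
  [1, [0.005, 0, 0], -0.04],
  [1, [0.009, 0, 0], -0.08],
  [1, [0.013, 0, 0], -0.12],
  [1, [0.017, 0, -0.001], -0.16],
  [1, [0.021, 0, 0], -0.2],
  [1, [0.025, 0, 0], -0.24],
  [1, [0.029, 0, 0.001], -0.28],
  [1, [0.031, 0, 0.001], -0.3],
  [1, [0.034, 0, 0.002], -0.33],
  [1, [0.034, 0, 0.002], -0.33],
])

```text
t: 8.1
position: [475.3, -297.8, 130.3]
tcp_rot: [0.602, -0.601, 0.373, -0.37]
force: [-0.8, 0.2, -0.4]
grip_width: 0.2
```

```bash
python3 look.py 4; python3 - <<'E'
from h import *
rel([push(a,back=14,z=130) for a in (.95,1,1.03,1.05,1.1)])
E
```

```text
t 8.2 p [ 475.1 -297.3  130.3] yaw -1.107 F [-0.5  0.1  0.3] ydown [-0.002  0.005 -1.   ] w 0.2
(np.float64(475.0), np.float64(-299.2), 130, np.float64(-1.09)) [ 0.002  0.    -0.001] -0.021
(np.float64(476.8), np.float64(-303.9), 130, np.float64(-1.04)) [ 0.007  0.    -0.001] -0.071
(np.float64(478.0), np.float64(-306.7), 130, np.float64(-1.01)) [ 0.01   0.    -0.002] -0.101
(np.float64(478.9), np.float64(-308.5), 130, np.float64(-0.99)) [ 0.012  0.    -0.002] -0.121
(np.float64(481.2), np.float64(-313.0), 130, np.float64(-0.94)) [ 0.017  0.    -0.002] -0.171
```

View pics/L4.png

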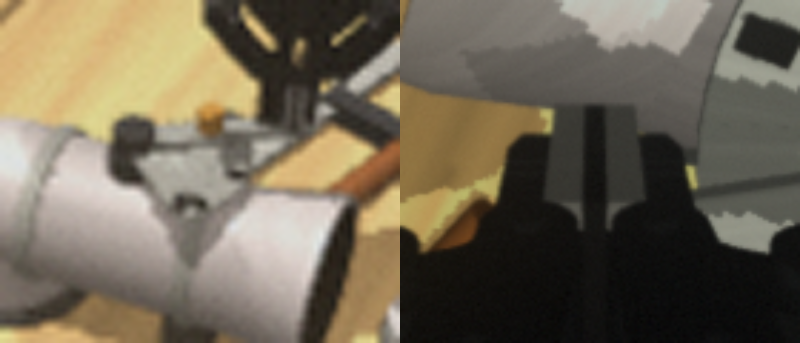

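The lever has snapped ahead: its edge has left the finger and is tilted. I nudge gently to near the stop to confirm.

Emit:
send_rows([
  [1, [0.003, 0, 0], -0.04],
  [1, [0.006, 0, -0.001], -0.07],
  [1, [0.009, 0, -0.001], -0.1],
  [1, [0.011, 0, -0.002], -0.12],
  [1, [0.013, 0, -0.002], -0.13],
  [1, [0.013, 0, -0.002], -0.13],
])

```text
t: 8.8
position: [479.1, -310.0, 130.2]
tcp_rot: [0.625, -0.623, 0.333, -0.33]
force: [0.2, 0.2, -0.4]
grip_width: -0.4
```

```bash
python3 look.py 5; python3 - <<'E'
from h import *
rel([push(a,back=14,z=130) for a in (1.05,1.1)])
E
```

```text
t 8.9 p [ 479.  -309.7  130.2] yaw -0.977 F [0.4 0.2 0.7] ydown [-0.003  0.005 -1.   ] w -0.1
(np.float64(478.9), np.float64(-308.5), 130, np.float64(-0.99)) [-0.001  0.     0.001] 0.009
(np.float64(481.2), np.float64(-313.0), 130, np.float64(-0.94)) [ 0.004  0.    -0.   ] -0.041
```

View pics/L5.png

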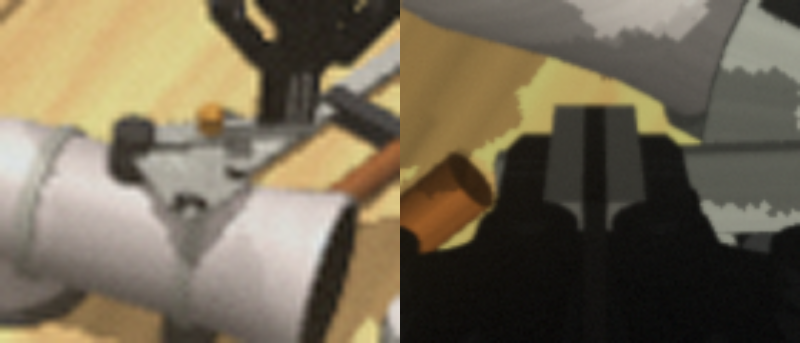

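At lever angle ≈1.06 the finger feels no contact, so the lever is ahead of it, at the stop. I retreat and measure.

Emit:
send_rows([
  [1, [-0.01, 0, 0], 0],
  [1, [-0.025, -0.005, 0], 0],
  [1, [-0.03, -0.03, 0], 0],
  [1, [-0.03, -0.065, 0], 0],
  [1, [-0.03, -0.1, 0], 0],
  [1, [-0.03, -0.12, 0], 0],
  [1, [-0.03, -0.12, 0], 0],
])

```text
t: 9.6
position: [463.3, -285.4, 254.3]
tcp_rot: [0.625, -0.624, 0.331, -0.332]
force: [-0.1, -0.3, 0.8]
grip_width: -0.1
```

```bash
python3 - <<'E'
from h import *
rel([(452,25,230,-.977),(452,25,110,-.977)])
E
```

```text
t 9.6 p [ 463.3 -285.4  254.3] yaw -0.977 F [-0.1 -0.3  0.8] ydown [ 0.002  0.001 -1.   ] w -0.1
(452, 25, 230, -0.98) [-0.264  0.024  0.164] 0.0
(452, 25, 110, -0.98) [-0.264  0.144  0.164] 0.0
```

Emit:
send_rows([
  [1, [-0.03, 0, 0.018], 0],
  [1, [-0.065, 0, 0.04], 0],
  [1, [-0.1, 0.003, 0.062], 0],
  [1, [-0.135, 0.006, 0.084], 0],
  [1, [-0.17, 0.01, 0.106], 0],
  [1, [-0.205, 0.015, 0.127], 0],
  [1, [-0.24, 0.02, 0.149], 0],
  [1, [-0.264, 0.024, 0.164], 0],
  [1, [-0.264, 0.024, 0.164], 0],
  [1, [-0.264, 0.024, 0.164], 0],
])

```text
t: 10.6
position: [450.2, 25.9, 229.7]
tcp_rot: [0.625, -0.625, 0.331, -0.331]
force: [0.1, -0.5, -0.1]
grip_width: 0.2
```

```bash
python3 - <<'E'
from h import *
rel([(452,25,110,-.977)])
o=get_obs();p=np.array(o["position"])
T=snapshot("top");S=snapshot("side");w=snapshot("wrist")
t=T["pixels"][:,:,::-1]; b=S["pixels"][:,:,::-1]
cv2.imwrite("pics/m_top.png",cv2.resize(t[140:250,330:450],None,fx=5,fy=5,interpolation=2))
cv2.imwrite("pics/m_side.png",cv2.resize(b[120:280,280:400],None,fx=4,fy=3.75,interpolation=2))
cv2.imwrite("pics/m_w.png",w["pixels"][:,:,::-1])
for th in (0,.55,1.0,1.1):
    print(th,[((proj(T,(*push(th,r=r,back=0)[:2],192))-[330,140]+.4)*5).round() for r in (80,120)])
print("btn wrist",proj(w,(452,25,48)),"tcp",proj(w,p),proj(w,p+[0,0,30.]),"side",proj(S,p),proj(S,p+[0,0,30.]),proj(S,(452,25,48)))
E
```

```text
t 10.6 p [450.2  25.9 229.7] yaw -0.975 F [ 0.1 -0.5 -0.1] ydown [ 0.001  0.001 -1.   ] w 0.2
(452, 25, 110, -0.98) [0.002 0.12  0.001] 0.002
0 [array([267., 354.]), array([239., 410.])]
0.55 [array([333., 368.]), array([338., 430.])]
1.0 [array([385., 351.]), array([417., 405.])]
1.1 [array([395., 345.]), array([432., 395.])]
btn wrist [318.69304762 172.93036875] tcp [318.47472891 224.82826531] [318.72485293 244.67428181] side [330.30553085 192.15654153] [330.55393061 184.87108535] [328.59761998 230.78750505]
```

View pics/m_top.png

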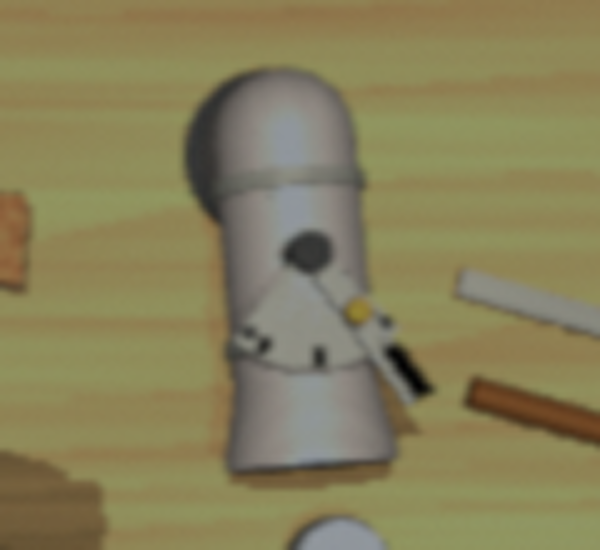

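View pics/m_side.png

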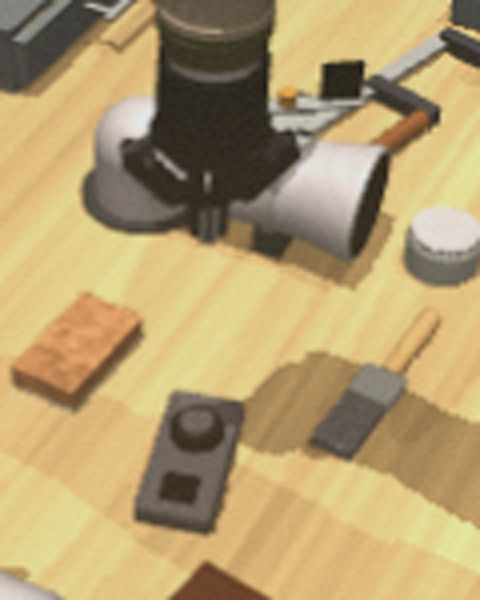

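View pics/m_w.png

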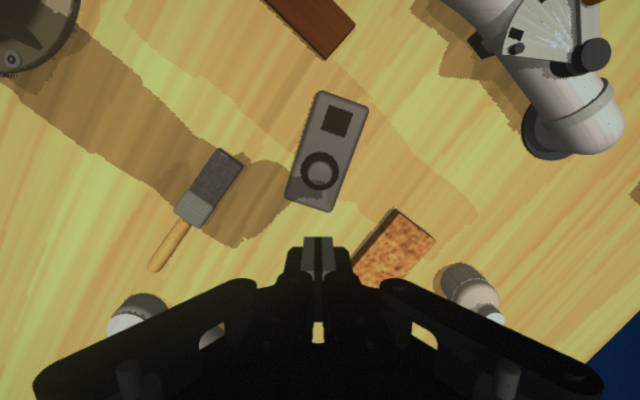

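The lever is at the fully open stop: its tab top, (395,345)–(432,393), matches my projection for 1.1 rad. The button is at wrist pixel (319,171), where predicted. The tip is again about 33 mm above the reported TCP, so I descend in stages, watching the force.

Emit:
send_rows([
  [1, [0.001, 0.03, 0.001], 0],
  [1, [0.001, 0.07, 0.001], 0],
  [1, [0.002, 0.11, 0.001], 0],
  [1, [0.002, 0.14, 0.001], 0],
  [1, [0.002, 0.16, 0.001], 0],
  [1, [0.002, 0.17, 0.001], 0],
  [1, [0.002, 0.17, 0.001], 0],
])

```text
t: 11.45
position: [452.5, 22.7, 59.2]
tcp_rot: [0.624, -0.624, 0.333, -0.332]
force: [0.4, 0.9, 0.1]
grip_width: -0.2
```

```bash
python3 - <<'E'
from h import *
rel([(452,25,55,-.977)])
p=np.array(get_obs()["position"])
S=snapshot("side");b=S["pixels"][:,:,::-1]
print(proj(S,p),proj(S,p+[0,0,33.]))
cv2.imwrite("pics/n_side.png",cv2.resize(b[190:270,290:370],None,fx=7,fy=7,interpolation=2))
E
```

```text
t 11.45 p [452.5  22.7  59.2] yaw -0.979 F [0.4 0.9 0.1] ydown [-0.001  0.001 -1.   ] w -0.2
(452, 25, 55, -0.98) [-0.002  0.004  0.001] -0.002
[328.8546337  228.07377943] [329.07717668 221.49029285]
```

View pics/n_side.png

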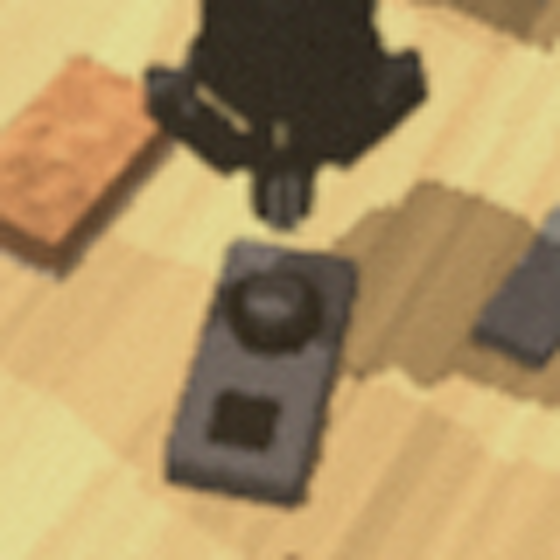

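Emit:
send_rows([
  [1, [-0.001, 0.008, 0.001], 0],
  [1, [-0.002, 0.016, 0.001], 0],
  [1, [-0.002, 0.024, 0.001], 0],
  [1, [-0.002, 0.03, 0.001], 0],
  [1, [-0.002, 0.034, 0.001], 0],
  [1, [-0.002, 0.034, 0.001], 0],
])

```text
t: 12.1
position: [452.7, 25.1, 25.7]
tcp_rot: [0.624, -0.624, 0.333, -0.332]
force: [-0.3, 0.3, -1.1]
grip_width: 0.3
```

```bash
python3 - <<'E'
from h import *
rel([(452,25,10,-.977)])
S=snapshot("side");b=S["pixels"][:,:,::-1]
cv2.imwrite("pics/n2_side.png",cv2.resize(b[190:270,290:370],None,fx=7,fy=7,interpolation=2))
E
```

```text
t 12.1 p [452.7  25.1  25.7] yaw -0.979 F [-0.3  0.3 -1.1] ydown [ 0.     0.001 -1.   ] w 0.3
(452, 25, 10, -0.98) [-0.     0.016 -0.001] -0.002
```

View pics/n2_side.png

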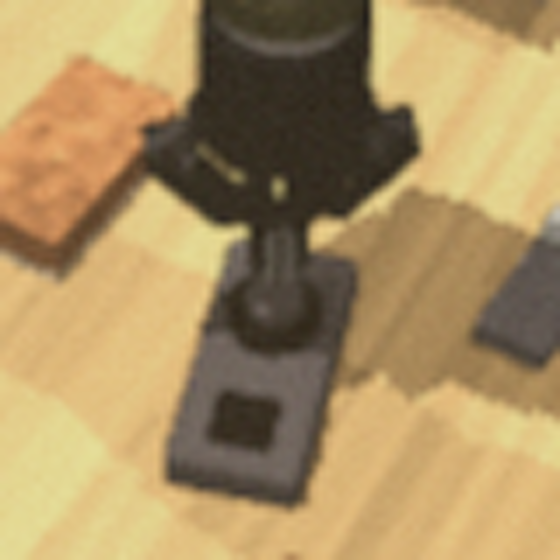

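No contact yet, and the tip is centred over the button. Next, small steps down.

Emit:
send_rows([
  [1, [0, 0.002, 0], 0],
  [1, [0, 0.004, 0], 0],
  [1, [0, 0.006, 0], 0],
  [1, [0, 0.008, 0], 0],
  [1, [0, 0.01, 0], 0],
  [1, [0, 0.01, 0], 0],
])

```text
t: 12.75
position: [452.7, 25.1, 15.7]
tcp_rot: [0.624, -0.624, 0.333, -0.332]
force: [0.3, 0.8, -0.4]
grip_width: 0.1
```

Emit:
send_rows([
  [1, [0, 0.001, 0], 0],
  [1, [0, 0.002, 0], 0],
  [1, [0, 0.003, 0], 0],
  [1, [0, 0.004, 0], 0],
  [1, [0, 0.004, 0], 0],
])

```text
t: 13.25
position: [452.6, 25.1, 11.6]
tcp_rot: [0.624, -0.624, 0.333, -0.332]
force: [-0.5, 0.0, 0.3]
grip_width: -0.1
```

Emit:
send_rows([
  [1, [0, 0.001, 0], 0],
  [1, [0, 0.002, 0], 0],
  [1, [0, 0.003, 0], 0],
  [1, [0, 0.003, 0], 0],
])

```text
t: 13.65
position: [452.7, 25.1, 8.7]
tcp_rot: [0.624, -0.624, 0.333, -0.332]
force: [-0.3, 0.7, 2.0]
grip_width: 0.2
```

Contact begins at reported z≈9 (2 N). I press by up to 6 mm more.

Emit:
send_rows([
  [1, [0, 0.001, 0], 0],
  [1, [0, 0.002, 0], 0],
  [1, [0, 0.003, 0], 0],
  [1, [0, 0.004, 0], 0],
  [1, [0, 0.004, 0], 0],
])

```text
t: 14.15
position: [452.7, 25.1, 4.6]
tcp_rot: [0.624, -0.624, 0.333, -0.332]
force: [-1.7, -0.2, 4.4]
grip_width: 0.0
```

Emit:
send_rows([
  [1, [0, 0.001, 0], 0],
  [1, [0, 0.002, 0], 0],
  [1, [0, 0.002, 0], 0],
])

```text
t: 14.45
position: [452.8, 25.1, 3.6]
tcp_rot: [0.624, -0.624, 0.332, -0.333]
force: [-5.0, 0.5, 13.9]
grip_width: -0.1
```

The button has bottomed: force rose to 14 N and travel stopped. I release straight up and pull clear.

Emit:
send_rows([
  [1, [0, -0.002, 0], 0],
  [1, [0, -0.005, 0], 0],
  [1, [0, -0.01, 0], 0],
  [1, [0, -0.03, 0], 0],
  [1, [0, -0.06, 0], 0],
  [1, [0, -0.1, 0], 0],
  [1, [0, -0.14, 0], 0],
  [1, [0, -0.18, 0], 0],
  [1, [0, -0.2, 0], 0],
  [1, [0, -0.2, 0], 0],
])

```text
t: 15.45
position: [454.9, 24.7, 206.8]
tcp_rot: [0.625, -0.623, 0.33, -0.335]
force: [0.4, 0.0, -0.4]
grip_width: 0.3
```

```bash
python3 - <<'E'
from h import *
rel([])
T=snapshot("top");S=snapshot("side");w=snapshot("wrist")
cv2.imwrite("pics/f_top.png",T["pixels"][:,:,::-1]);cv2.imwrite("pics/f_side.png",S["pixels"][:,:,::-1]);cv2.imwrite("pics/f_w.png",w["pixels"][:,:,::-1])
E
```

```text
t 15.45 p [454.9  24.7 206.8] yaw -0.979 F [ 0.4  0.  -0.4] ydown [ 0.007 -0.    -1.   ] w 0.3
```

View pics/f_side.png

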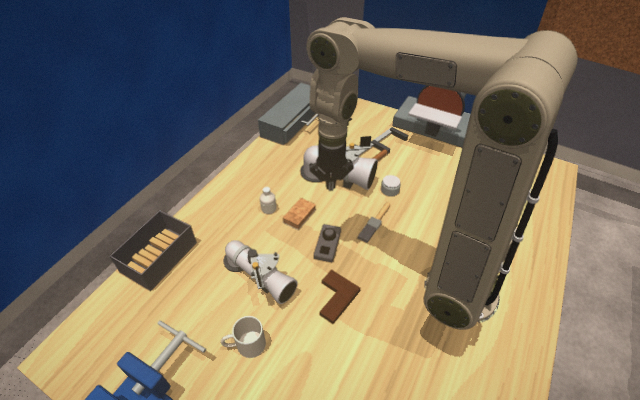

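View pics/f_w.png

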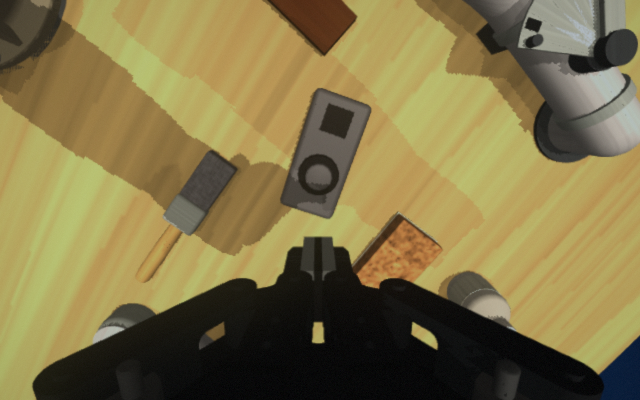

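View pics/f_top.png

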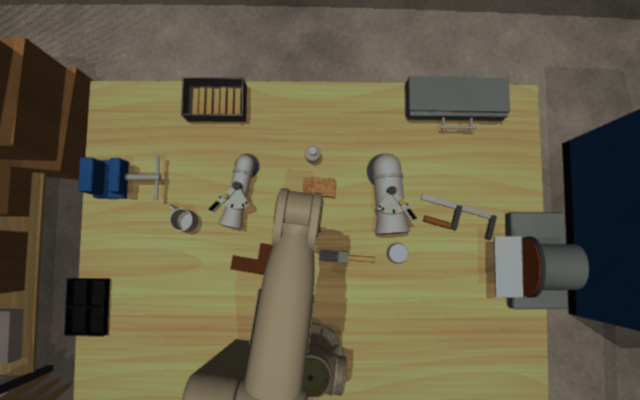

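The final views show the wide tab open at (405,207) in the top view and the narrow tab unmoved at (217,203). The remote is at (328,242) in the side view with its button up, and everything else is in place. The arm is clear of the bench, so I'll hand in after a short settle.

Emit:
send_rows([
  [1, [0, 0, 0], 0],
  [1, [0, 0, 0], 0],
  [1, [0, 0, 0], 0],
])

```text
t: 15.9
position: [451.5, 25.1, 201.5]
tcp_rot: [-0.624, 0.624, -0.334, 0.331]
force: [0.3, 0.9, -0.4]
grip_width: -0.2
```

```bash
python3 -c "
from rig import *
print(close_job())"
```

```text
the job is handed in; nothing more can be done
None
```

I pushed the wide port's lever with the shut fingers, past the half-open notch to the fully open stop. Then I pressed the remote's button once where it lay, backed off clear of everything, and handed the job in at about 16 s.

**Lever:** The measured force was about 5 N whenever I checked between moves. In the top view the tab lines up with where it should be at 1.1 rad. With the finger at about 1.06 rad I felt no contact, so the lever had moved ahead on its own.

**Button:** Contact started at about 2 N. It bottomed out at about 14 N after roughly 5 mm of travel, then came back up.

**Bench:** In the last pictures the narrow lever, the remote and the other loose things look unmoved. I compared them by eye and did not measure each one.

**Disagreement:** The visible fingertips sat about 30–40 mm above the reported TCP in the camera views. Contact with the button agreed with that, so I set heights from the pictures and the force readings. I did not find the cause.

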